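Blow down the bench air receiver on its dead-man purge lever

ROBOT

A 6-joint arm with a two-finger parallel gripper is mounted at the origin on the work surface; the furniture and walls round the work are solid. World frame = base frame: x ahead of the robot, y to its left, z up, the work surface at z = 0. Lengths are in m, angles in rad, forces in N, time in s.
With the tool pointing down it reaches from about 0.25 to 0.725 m from the base axis. Payload 4 kg.
Tool frame: the origin (TCP) lies midway between the tips of the shut fingers; the grasp point (between the pads) lies grip_point_offset behind it (grip_point_offset is the distance from the TCP to the grasp point, in m); z points along the fingers, y is the line along which they close (so a half turn about z gives the same grasp; the last joint's range is limited). The gripper opens to 85 mm and grips with 20 to 120 N. Pads are 22 mm wide; open, the fingers measure 114 mm over their backs; the gripper's body (76 mm by 85 mm) begins 54 mm behind the grasp point. The pads swing forward as they close: fully open they stand 13 mm farther back than shut.
Start: joints at [-1.295, 0.241, 0.005, 1.335, 0, 1.571], TCP at [0.136, -0.481, 0.199] pointing down, gripper open.
Joint ranges: [-2.72, 2.72], [-1.05, 1.87], [-1.09, 1.28], [-1.99, 2.15], [-1.42, 1.44], [-3.14, 3.14]. Speed limits (rad/s): [2.79, 2.79, 3.14, 3.14, 3.14, 3.14].

INTERFACE

Orientations are given as a unit quaternion [x, y, z, w].
In Python, from workcell import * gives the robot as it stands. The module is installed in compiled form; this text tells all that it offers.
- The arm moves only by the tool arm_command, never from a script. Its arguments are lists of equal length, an entry for each row: "slide": the shift along the tool's x, y, z in cm, a list of three; "spin": the turn about the tool's z in degrees. A call has exactly 5 rows; each row is the pose to reach, as a shift and turn from the pose commanded when the call began, along the tool's axes at that moment; what a row does not reach only later rows make up. A row lasts 1/8 s, in which the tool goes at most 62.5 mm and 10.7 degrees, less where a joint would pass 70% of its speed; a pose out of reach is approached as far as the arm can. A call with a gripper value outside its range is refused whole. "jaw" is the finger opening in cm, from 0 to 8.54, set as the call begins (left out, the last holds). The fingers move at their own pace and stop on an object; the grip force is fixed at half the most. Time passes only in rows, so rows that repeat a pose let the fingers close, or fill a call up. It gives the time, the measured TCP pose, the force, the opening and the grip force at its end, in the units of the state.
- get_obs(): the state, without advancing time (a new reading comes with each control period).
- camera(name): name is "side" or "top"; returns a dict with "pixels" (420x560x3 uint8, red, green, blue), "range_z" (420x560 float32, m along the optical axis (not along the pixel's ray), 0 where there is no reading), "intrinsics" (3x3 intrinsics, pixels), "rvec" (rotation vector, rad) and "tvec" (3), from world to camera coordinates, as OpenCV has them. Camera axes: x right, y down, z forward; pixel columns grow to the right and rows downward; lengths in m; the calibration is good to about 2 mm. A picture is of the moment at which its call begins.
- job_done(): hands the job in; it is judged then, once.
Trained networks look in a picture, given as the dict that the camera call returned (one of the last four; its "shot" number tells which), for a name from the list of things; names that differ only in an ending like _2 or _b are one class to them, and where a whole thing is asked for, a point or a joint stands for the part that bears it (a point fixed in the world has none). Each returns a list of dicts, best first, with "confidence" (0 to 1); they miss things now and then, are a little off and sometimes report something else, mostly with a low value. They report only what shows in the picture. A call takes as long as a camera call.
- recognise(picture, thing): "centre" ([column, row] in pixels, amid what is visible of it).
- landmark_of(picture, thing): "centre" ([column, row] in pixels: a listed point, or the origin of a listed thing).
The state is a dict: "clock": time; "joint_pos": joint angles; "joint_vel": joint speeds; "tau": joint torques, N m; "eef_pos": TCP position; "tool_rot": TCP orientation; "ft_force": force on the tool from outside, world axes, zero at the start; "ft_torque": the same for the moment, N m; "grip_width": finger opening in m; "grasp_force": force on a finger pad.
Only numpy, scipy, OpenCV 4.12 (cv2) and the standard library are available. Lean on these libraries where they do the work, as an engineer would, in place of code of your own. Each camera call takes 0.05 s, during which the arm holds its last target. There are 200 camera calls.

TASK

Blow down the small air receiver on the bench: shut its hose outlet by pressing the raised cap (the one over the barbed hose tail) fully down, and open the purge branch by pulling the other cap straight up until it clicks. Only when both caps are set, swing the spring-return purge lever past its first two notches into the third and hold it there against its spring; finish while still holding it, and leave the other things on the bench where they are.

Things in the scene. Friction and masses are not known exactly. Their poses are not given: they have to be found in the camera images.
- air_station: air receiver unit fixed to the bench: grey plate 230 x 340 x 8 mm, tank (80 mm dia., top z = 108 mm) along its far side, aluminium manifold along its near side (centre line x = -45 mm, top z = 50). Origin: centre of the plate's underside; x away from the robot, y left along tank and manifold, z up. Gauge on the tank at x = 60, y = -20, up to z = 158. Position and heading vary
- hose_cap_top (a point): centre of the top of the hose outlet's cap valve (leftmost, above the brass barbed tail; unit x = -45, y = 130 mm): black ribbed round cap, 33 mm diameter, 36 mm tall, on a vertical stem. Starts raised (open), top at z = 112 mm; fully down, z = 94 mm
- hose_cap (a joint): height of the hose cap above its shut position, m: 0 = fully down, shut; 0.018 = fully up, open. A spring ball inside snaps it to either end and keeps it there; pushing over takes about 4 to 6 N
- purge_cap_top (a point): centre of the top of the purge branch's cap valve (between hose cap and lever; unit x = -45, y = 60 mm): same cap and heights, starts down (shut). Grip its side above z = 60 mm. The other cap's axis is 70 mm to its left, a spring housing (top z = 80 mm) begins 58 mm to its right: closing the fingers along the unit's x leaves most room
- purge_cap (a joint): height of the purge cap above its shut position, m: 0 = fully down, shut; 0.018 = fully up, open. A spring ball snaps it to either end and keeps it there; pulling over takes about 5 to 8 N
- lever_grip (a point): point on the centre line of the lever's upright round black grip at z = 120 mm, 85 mm from the lever's axis. The grip is 18 mm in diameter and stands clear from z = 87 to its top at z = 140 mm
- lever_pivot (a point): point at z = 120 mm on the vertical axis about which the lever turns, above the hub (hub top z = 97 mm); fixed to the unit at x = -45, y = -50 mm
- purge_lever (a joint): lever angle, rad, clockwise from above: 0 = rest, arm along the unit's -y (right); it swings towards the robot. Notches at 0.436, 0.873 and 1.309 (one, two, three dots on the flange; in the third the arm points nearly along the unit's -x), stop at 1.38. Its spring returns it to 0 from any notch when let go. About 4 to 12 N at the grip turn it, 4 to 8 N hold it in the third
- nut_0: loose hexagon nut, 28 x 24 x 19 mm, lying on the base plate in front of the manifold; origin under its centre; leave alone
- nut_1: loose dark hexagon nut, 22 x 19 x 15 mm, lying on the base plate in front of the manifold; origin under its centre; leave alone
- tape_roll: roll of masking tape, 104 x 102 x 25 mm, on the bench; origin under its centre; leave alone
- spanner_0: combination spanner, 34 x 176 x 6 mm, lying on the bench just in front of the base plate; origin under its centre; leave alone

How it is judged:
By the outcome, as a careful person would: the job done as asked, in the order asked, and still so for the second after the job is handed in, while the arm keeps its last pose, push and grip.
It also fails if it takes over 51 s, if anything falls off the work surface, if the arm or the gripper's body presses on something with over 40 N, if the wrist force passes 120 N, or if a joint passes its speed limit or range.

## Working session

There is one attempt and no reset: what is moved stays moved. The work goes in short steps, Python scripts to look and compute and a tool call to move; the robot and the scene stay as the last step left them, time stands still between calls to the robot, and variables do not carry over. Pictures are saved under pics/ and viewed, at most 10 in all, crops included, and the job is handed in when it is done.

Besides the shell and the picture viewer there is one more tool, called by a JSON object that holds its "op" and its "data", one argument or row to a line. arm_command: Moves the arm, as the interface text tells. Its arguments: {"type":"object","properties":{"slide":{"type":"array","items":{"type":"array","items":{"type":"number"}}},"spin":{"type":"array","items":{"type":"number"}},"jaw":{"type":"number"}},"required":["slide","spin"]}

```bash
mkdir -p pics; cat > h.py <<'E'
from workcell import *
import numpy as np, cv2
def cam(n):
    p=camera(n); R=cv2.Rodrigues(np.array(p["rvec"],float))[0]; return p,R,np.array(p["tvec"],float).ravel(),np.array(p["intrinsics"],float)
def ray(c,uv):
    p,R,t,K=c; d=R.T@np.linalg.inv(K)@np.array([uv[0],uv[1],1.]); return -R.T@t,d
def atz(c,uv,z):
    o,d=ray(c,uv); return o+d*(z-o[2])/d[2]
def depth(c,uv):
    o,d=ray(c,uv); u,v=int(round(uv[0])),int(round(uv[1])); return o+d*c[0]["range_z"][v,u]
E
python3 - <<'E'
from h import *
o=get_obs(); print({k:np.round(v,3).tolist() for k,v in o.items()})
try: print(grip_point_offset)
except Exception as e: print(e)
zs={"air_station":0,"hose_cap_top":.112,"purge_cap_top":.094,"lever_grip":.12,"lever_pivot":.12,"nut_0":.008,"nut_1":.008,"spanner_0":0,"tape_roll":0}
for n in("side","top"):
    c=cam(n); cv2.imwrite(f"pics/{n}0.png",c[0]["pixels"][:,:,::-1]); print(n,"cam pos",(-c[1].T@c[2]).round(3))
    for t,z in zs.items():
        for r in landmark_of(c[0],t)[:2]:
            print(n,t,np.round(r["centre"],1),round(r["confidence"],2),atz(c,r["centre"],z).round(4))
E
```

```text
{'clock': 0.0, 'joint_pos': [-1.295, 0.241, 0.004, 1.335, 0.0, 1.571], 'joint_vel': [-0.0, -0.0, -0.0, -0.001, -0.0, 0.0], 'tau': [-0.001, -37.232, 25.241, 0.017, 0.0, -0.0], 'eef_pos': [0.136, -0.48, 0.198], 'tool_rot': [0.991, 0.137, -0.0, -0.001], 'ft_force': [0.271, -0.503, 0.807], 'ft_torque': [0.018, 0.026, -0.033], 'grasp_force': 0.0, 'grip_width': 0.085}
0.0187
side cam pos [0.348 0.904 0.72 ]
side air_station [226.7 234.6] 0.66 [0.5917 0.1879 0.    ]
side air_station [264.7 257. ] 0.16 [0.5033 0.233  0.    ]
side hose_cap_top [222.6 247.2] 0.89 [0.5523 0.3298 0.112 ]
side purge_cap_top [232.3 225.2] 0.87 [0.5566 0.2559 0.094 ]
side purge_cap_top [317.8 222.7] 0.51 [0.4079 0.2182 0.094 ]
side lever_grip [265.7 155.1] 0.83 [0.5364 0.0675 0.12  ]
side lever_pivot [253.4 177.3] 0.69 [0.5437 0.1443 0.12  ]
side lever_pivot [233.1 223.6] 0.42 [0.5477 0.2787 0.12  ]
side nut_0 [265.  253.5] 0.73 [0.503  0.2313 0.008 ]
side nut_0 [260.1 269.5] 0.56 [0.5031 0.2734 0.008 ]
side nut_1 [265.  253.5] 0.73 [0.503  0.2313 0.008 ]
side nut_1 [260.1 269.5] 0.56 [0.5031 0.2734 0.008 ]
side spanner_0 [314.9 222.3] 0.62 [0.4229 0.1153 0.    ]
side tape_roll [329.9 357.8] 0.93 [0.3537 0.4284 0.    ]
side tape_roll [269.7 154.1] 0.67 [ 0.5654 -0.1059  0.    ]
top cam pos [0.397 0.207 0.995]
top air_station [288.5 161.2] 0.72 [0.593  0.1893 0.    ]
top hose_cap_top [224.6 168.4] 0.51 [0.5537 0.3258 0.112 ]
top purge_cap_top [260.6 173.3] 0.55 [0.5473 0.2506 0.094 ]
top lever_grip [346.6 178.5] 0.61 [0.5345 0.0701 0.12  ]
top lever_pivot [309.6 174.5] 0.74 [0.5419 0.1472 0.12  ]
top nut_0 [251.1 193.1] 0.54 [0.5145 0.2762 0.008 ]
top nut_0 [268.2 195.2] 0.5 [0.5101 0.236  0.008 ]
top nut_1 [251.1 193.1] 0.54 [0.5145 0.2762 0.008 ]
top nut_1 [268.2 195.2] 0.5 [0.5101 0.236  0.008 ]
top spanner_0 [324.8 231.4] 0.92 [0.4275 0.1023 0.    ]
top tape_roll [185.1 259.9] 0.98 [0.3567 0.4274 0.    ]
```

View pics/top0.png

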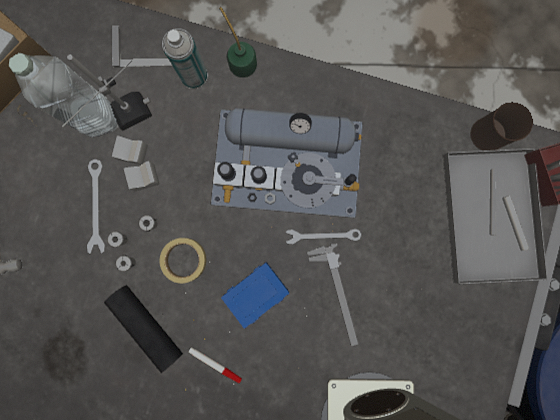

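View pics/side0.png

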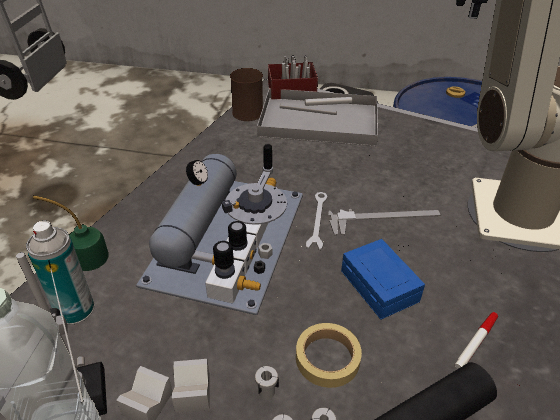

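The top picture shows the station with the hose cap at about (226,171), the purge cap at (259,174), the lever hub at (311,178) and the grip at (350,180). The side picture agrees, with caps at (223,247) and (237,230) and the grip at (267,155). The path above the station is clear.

```bash
cat > fit.py <<'E'
from h import *
from scipy.optimize import least_squares
U={"air_station":(0,0,0),"hose_cap_top":(-.045,.13,.112),"purge_cap_top":(-.045,.06,.094),"lever_grip":(-.045,-.135,.12),"lever_pivot":(-.045,-.05,.12)}
def w(q,u): c,s=np.cos(q[2]),np.sin(q[2]); return np.array([q[0]+c*u[0]-s*u[1],q[1]+s*u[0]+c*u[1],u[2]])
obs=[]
for k in range(3):
  for n in("side","top"):
    c=cam(n)
    for t in U:
        r=landmark_of(c[0],t)
        if r and r[0]["confidence"]>.4: obs.append((c,t,n,np.array(r[0]["centre"])))
def pr(c,X): return cv2.projectPoints(X[None],np.array(c[0]["rvec"],float),np.array(c[0]["tvec"],float),c[3],None)[0].ravel()
f=lambda q:np.concatenate([pr(c,w(q,U[t]))-m for c,t,n,m in obs])
s=least_squares(f,[.593,.188,-.067],loss="soft_l1",x_scale=[.01,.01,.01])
q=s.x; print("pose",q.round(4),np.degrees(q[2]).round(2))
for (c,t,n,m),r in zip(obs,f(q).reshape(-1,2)): print(n,t,r.round(1))
for t,u in U.items(): print(t,w(q,u).round(4))
np.save("q.npy",q)
# depth check: cap-top points
c=cam("top"); p,R,t,K=c
v,u=np.mgrid[:420,:560]; Z=p["range_z"]; P=((np.linalg.inv(K)@np.stack([u*Z,v*Z,Z]).reshape(3,-1)).T-t)@R
for n,z in(("hose_cap_top",.112),("purge_cap_top",.094),("lever_grip",.14)):
    X=w(q,U[n]); k=(np.hypot(*(P[:,:2]-X[:2]).T)<.03)&(abs(P[:,2]-z)<.006); print(n,k.sum(),P[k].mean(0).round(4),(P[k].max(0)/2+P[k].min(0)/2).round(4))
E
python3 fit.py
```

```text
pose [ 0.5892  0.1935 -0.082 ] -4.7
side hose_cap_top [-0.4 -2. ]
side purge_cap_top [0.5 3.7]
side lever_grip [-1.1 -2.3]
side lever_pivot [-1.1 -0.1]
top air_station [-4.6 -0.3]
top hose_cap_top [-1.4  0.8]
top purge_cap_top [ 1.1 -0.9]
top lever_grip [1.3 2.9]
top lever_pivot [ 0.3 -1. ]
side air_station [ 0.3 -0.9]
side hose_cap_top [-1.7 -3.4]
side purge_cap_top [-1.8  4.9]
side lever_grip [-1.4  0.5]
side lever_pivot [ 3.8 -2.1]
top air_station [-1.4  0.4]
top hose_cap_top [-2.3 -1.6]
top purge_cap_top [ 1.9 -0.2]
top lever_grip [ 1.  -1.8]
top lever_pivot [-0.3  3.2]
side air_station [ 0.3 -0.9]
side hose_cap_top [ 0.3 -0. ]
side purge_cap_top [1.5 0.1]
side lever_grip [-1.4  0.3]
side lever_pivot [ 34.2 -71.8]
top air_station [-0.1  0.9]
top hose_cap_top [-2.8  2.9]
top purge_cap_top [-1.4 -1.3]
top lever_grip [0.6 2.5]
top lever_pivot [-1.1  0.7]
air_station [0.5892 0.1935 0.    ]
hose_cap_top [0.555  0.3267 0.112 ]
purge_cap_top [0.5493 0.257  0.094 ]
lever_grip [0.5333 0.0626 0.12  ]
lever_pivot [0.5403 0.1473 0.12  ]
hose_cap_top 189 [0.5518 0.3261 0.111 ] [0.5518 0.3263 0.1109]
purge_cap_top 185 [0.5463 0.2567 0.0947] [0.5474 0.2563 0.0938]
lever_grip 56 [0.5321 0.0632 0.1397] [0.5328 0.0631 0.1401]
```

{"op": "arm_command", "data": {
  "slide": [
    [4.1,-4.4,0],
    [8.2,-8.8,0],
    [12.3,-13.2,0],
    [16.4,-17.6,0],
    [20.5,-22,0]
  ],
  "spin": [-10,-20,-30,-40,-50],
  "jaw": 0
}}

```text
clock: 3.48
eef_pos: [0.2742, -0.2121, 0.1993]
tool_rot: [0.838, 0.545, 0.0, 0.001]
ft_force: [1.1, -0.7, 0.7]
grip_width: -0.0001
grasp_force: 0.0
```

```bash
cat > to.py <<'E'
from h import *
import sys
from scipy.spatial.transform import Rotation as Ro
# usage: x y z [a_deg]: tool-frame slide in cm and spin from the measured pose
o=get_obs(); R=Ro.from_quat(o["tool_rot"]).as_matrix(); g=list(map(float,sys.argv[1:]))
a=np.degrees(np.arctan2(R[1,0],R[0,0])); print("t",o["clock"],"pos",np.round(o["eef_pos"],4),"a",a.round(2),"tilt",R[:,2].round(3),"j",np.round(o["joint_pos"],2),"F",np.round(o["ft_force"],1))
if len(g)>2: print("slide",(100*R.T@(np.array(g[:3])-o["eef_pos"])).round(2),"spin",(a-g[3]).round(1) if len(g)>3 else "")
E
python3 to.py .553 .3265 .16 85.4
```

```text
t 3.475 pos [ 0.2742 -0.2121  0.1993] a 66.08 tilt [ 0.001 -0.001 -1.   ] j [-0.66 -0.07 -0.34  1.3   0.    1.33] F [ 1.1 -0.7  0.7]
slide [60.54  3.65  3.93] spin -19.3
```

{"op": "arm_command", "data": {
  "slide": [
    [6,0.4,0],
    [12,0.7,0],
    [18,1.1,0],
    [24,1.5,0],
    [30,1.8,0]
  ],
  "spin": [-5,-10,-15,-19.3,-19.3]
}}

```text
clock: 4.1
eef_pos: [0.4138, 0.0547, 0.1994]
tool_rot: [0.736, 0.677, 0.0, 0.001]
ft_force: [0.9, -1.8, 0.1]
grip_width: 0.0002
grasp_force: 0.0
```

```bash
python3 to.py .553 .3265 .14 85.4
```

```text
t 4.1 pos [0.4138 0.0547 0.1994] a 85.15 tilt [ 0.001 -0.    -1.   ] j [ 0.13  0.08 -0.19  1.3  -0.    1.79] F [ 0.9 -1.8  0.1]
slide [28.26 11.57  5.95] spin -0.2
```

{"op": "arm_command", "data": {
  "slide": [
    [5.6,2.3,0],
    [11.3,4.6,0],
    [17,6.9,0],
    [22.6,9.2,0],
    [28.3,11.6,0.5]
  ],
  "spin": [0,0,0,0,0]
}}

```text
clock: 4.72
eef_pos: [0.5537, 0.3268, 0.1945]
tool_rot: [0.737, 0.676, 0.001, 0.0]
ft_force: [0.4, -0.6, -0.2]
grip_width: -0.0002
grasp_force: 0.0
```

```bash
python3 to.py .553 .3265 .115 85.4; python3 - <<'E'
from h import *
c=cam("side"); cv2.imwrite("pics/s1.png",cv2.resize(c[0]["pixels"][140:320,120:340,::-1],None,fx=3,fy=3))
E
```

```text
t 4.725 pos [0.5537 0.3268 0.1945] a 85.11 tilt [ 0.002  0.001 -1.   ] j [ 0.53  0.54  0.43  1.46 -0.    2.19] F [ 0.4 -0.6 -0.2]
slide [-0.04 -0.08  7.95] spin -0.3
```

View pics/s1.png

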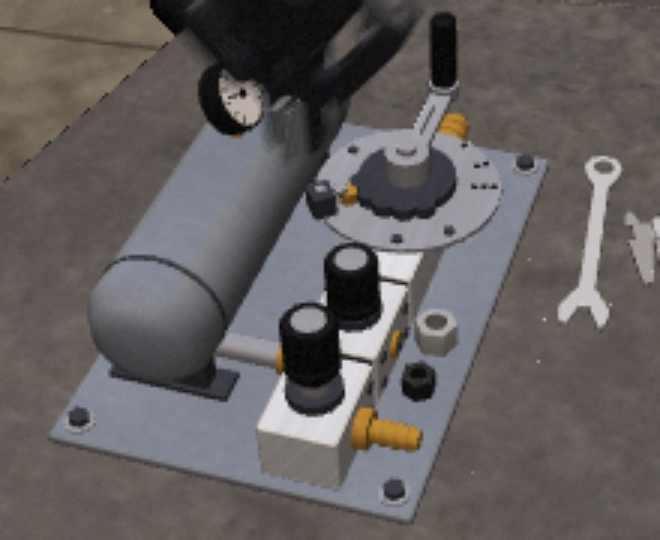

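The fingertips, at about (300,140) in the crop, hang over the hose cap at (310,310). The purge cap is at (350,265), and the nuts lie clear in front of the manifold. Next I press down.

{"op": "arm_command", "data": {
  "slide": [
    [0,0,5],
    [0,0,7.6],
    [0,0,8.6],
    [0,0,9.6],
    [0,0,10.1]
  ],
  "spin": [0,0,0,0,0]
}}

```text
clock: 5.4
eef_pos: [0.5532, 0.3248, 0.0937]
tool_rot: [0.737, 0.676, 0.001, 0.0]
ft_force: [-0.6, 0.3, 1.6]
grip_width: 0.0
grasp_force: 0.0
```

{"op": "arm_command", "data": {
  "slide": [
    [0,0,0.1],
    [0,0,0.2],
    [0,0,0.2],
    [0,0,0.2],
    [0,0,0.2]
  ],
  "spin": [0,0,0,0,0]
}}

```text
clock: 6.02
eef_pos: [0.5527, 0.3248, 0.0912]
tool_rot: [0.737, 0.676, 0.0, 0.0]
ft_force: [0.5, -0.4, -0.2]
grip_width: 0.0
grasp_force: 0.0
```

```bash
python3 - <<'E'
from h import *
c=cam("side"); cv2.imwrite("pics/s2.png",cv2.resize(c[0]["pixels"][180:320,140:320,::-1],None,fx=4,fy=4))
print(get_obs()["ft_force"],get_obs()["eef_pos"])
E
```

```text
[ 0.2405199   0.17728133 -0.58250884] [0.55265999 0.32475334 0.0910818 ]
```

View pics/s2.png

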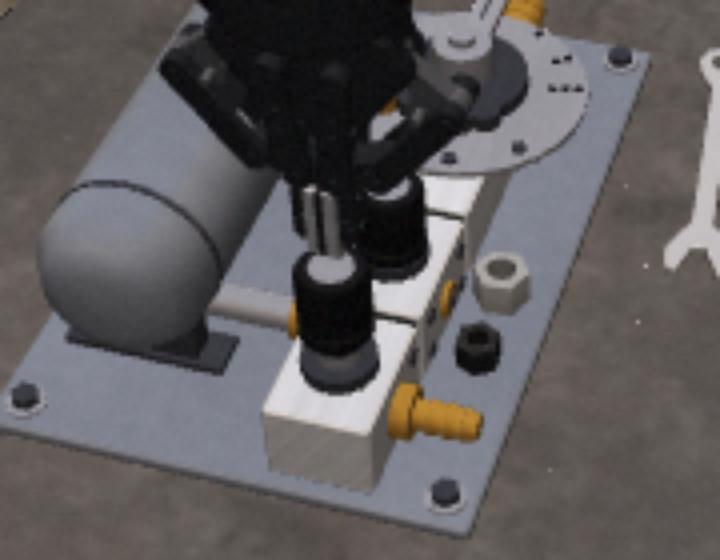

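```bash
python3 - <<'E'
from h import *
for n in("side","top"):
    c=cam(n); p,R,t,K=c
    X=np.array(get_obs()["eef_pos"]); print(n,"tcp px",cv2.projectPoints(X[None],p["rvec"],p["tvec"],K,None)[0].ravel().round(1))
    if n=="side":
        for uv in((220,232),(221,238),(221,241),(222,247),(223,255)): print(uv,depth(c,uv).round(4))
    for s in landmark_of(p,"hose_cap_top")[:2]: print(s,atz(c,s["centre"],.112).round(4))
    cv2.imwrite("pics/t2.png",cv2.resize(p["pixels"][100:220,200:370,::-1],None,fx=4,fy=4))
E
```

```text
side tcp px [224.  253.8]
(220, 232) [0.5521 0.3364 0.1529]
(221, 238) [0.5512 0.3368 0.1401]
(221, 241) [0.5518 0.3364 0.1329]
(222, 247) [0.5538 0.3285 0.1109]
(223, 255) [0.5482 0.343  0.1078]
{'centre': [222.6, 248.9], 'confidence': 0.85} [0.5513 0.3336 0.112 ]
top tcp px [226.3 170.6]
```

View pics/t2.png

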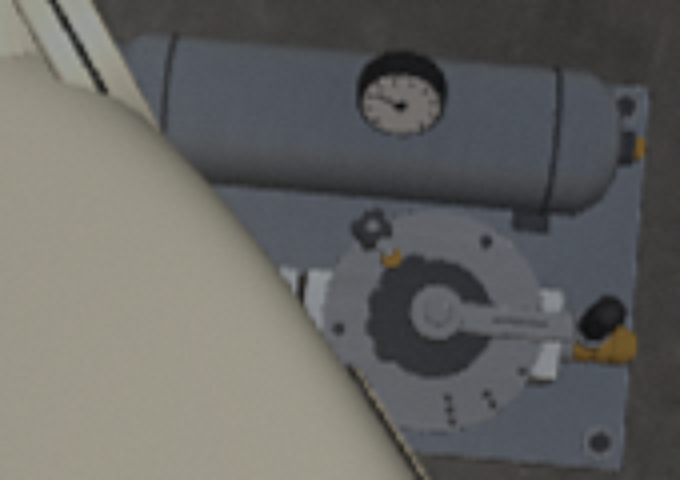

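```bash
python3 - <<'E'
from h import *
c=cam("side"); p,R,t,K=c
o=get_obs(); print(o["eef_pos"],o["joint_pos"],o["clock"])
for r in range(220,262,2): print(r,[depth(c,(u,r)).round(3).tolist() for u in (219,223)],p["pixels"][r,221])
print(cv2.projectPoints(np.array([[.5537,.3268,.1945],[.5527,.3248,.112],[.5527,.3364,.127]]),p["rvec"],p["tvec"],K,None)[0].reshape(-1,2))
E
```

```text
[0.55261253 0.32473268 0.09097703] [ 5.31278524e-01  5.79420643e-01  2.33167228e-01  1.22460036e+00
 -5.63266541e-06  2.18755360e+00] 6.325
220 [[0.555, 0.328, 0.17], [0.545, 0.339, 0.182]] [18 18 20]
222 [[0.555, 0.329, 0.168], [0.545, 0.338, 0.178]] [15 15 12]
224 [[0.555, 0.328, 0.163], [0.546, 0.337, 0.172]] [17 14 18]
226 [[0.555, 0.332, 0.161], [0.545, 0.339, 0.17]] [17 13 16]
228 [[0.554, 0.333, 0.158], [0.546, 0.338, 0.164]] [152 149 147]
230 [[0.553, 0.337, 0.158], [0.547, 0.335, 0.157]] [84 84 83]
232 [[0.554, 0.336, 0.152], [0.547, 0.337, 0.154]] [87 84 83]
234 [[0.554, 0.338, 0.149], [0.547, 0.336, 0.149]] [90 87 86]
236 [[0.555, 0.335, 0.142], [0.548, 0.336, 0.144]] [86 87 85]
238 [[0.555, 0.335, 0.138], [0.548, 0.337, 0.141]] [65 64 62]
240 [[0.555, 0.336, 0.134], [0.549, 0.335, 0.135]] [51 48 50]
242 [[0.555, 0.337, 0.13], [0.549, 0.336, 0.131]] [47 46 46]
244 [[0.561, 0.321, 0.109], [0.549, 0.336, 0.126]] [109 106 113]
246 [[0.56, 0.326, 0.11], [0.553, 0.326, 0.111]] [154 152 159]
248 [[0.558, 0.332, 0.111], [0.552, 0.33, 0.11]] [153 148 156]
250 [[0.557, 0.336, 0.11], [0.55, 0.335, 0.111]] [135 131 137]
252 [[0.555, 0.342, 0.112], [0.549, 0.34, 0.111]] [25 23 23]
254 [[0.555, 0.342, 0.108], [0.549, 0.341, 0.108]] [11 11 11]
256 [[0.555, 0.343, 0.103], [0.548, 0.343, 0.105]] [16 14 16]
258 [[0.556, 0.343, 0.099], [0.549, 0.341, 0.099]] [16 14 15]
260 [[0.556, 0.342, 0.093], [0.55, 0.341, 0.094]] [12 12 10]
[[218.94937883 208.31652851]
 [223.22011089 245.08772962]
 [220.69126066 243.49466129]]
```

The depth image puts the fingertips at z≈0.126 while the reported TCP is 0.091. The fingers therefore sit about 35 mm higher than reported, and the cap is untouched. I trust the camera and keep descending, watching the force.

{"op": "arm_command", "data": {
  "slide": [
    [0,0,0.8],
    [0,0,1.4],
    [0,0,2.0],
    [0,0,2.5],
    [0,0,3.0]
  ],
  "spin": [0,0,0,0,0]
}}

```text
clock: 6.95
eef_pos: [0.5529, 0.3248, 0.0615]
tool_rot: [0.737, 0.676, 0.0, 0.0]
ft_force: [-7.2, -4.1, 25.7]
grip_width: -0.0002
grasp_force: 12.5
```

{"op": "arm_command", "data": {
  "slide": [
    [0,0,0.1],
    [0,0,0.2],
    [0,0,0.3],
    [0,0,0.3],
    [0,0,0.3]
  ],
  "spin": [0,0,0,0,0]
}}

```text
clock: 7.58
eef_pos: [0.5529, 0.3248, 0.0616]
tool_rot: [0.737, 0.676, 0.001, 0.0]
ft_force: [-5.4, -3.8, 19.2]
grip_width: -0.0
grasp_force: 9.3
```

{"op": "arm_command", "data": {
  "slide": [
    [0,0,-3],
    [0,0,-6],
    [0,0,-6],
    [0,0,-6],
    [0,0,-6]
  ],
  "spin": [0,0,0,0,0],
  "jaw": 6.2
}}

```text
clock: 8.2
eef_pos: [0.5516, 0.3241, 0.116]
tool_rot: [0.737, 0.676, -0.002, -0.0]
ft_force: [-0.0, -0.0, -0.8]
grip_width: 0.0622
grasp_force: 0.0
```

```bash
python3 to.py .5475 .2565 .026 85.4; python3 - <<'E'
from h import *
c=cam("side"); cv2.imwrite("pics/s3.png",cv2.resize(c[0]["pixels"][180:320,140:320,::-1],None,fx=4,fy=4))
print(get_obs()["grip_width"])
for r in range(236,270,3): print(r,[depth(c,(u,r)).round(3).tolist() for u in (219,224)])
E
```

```text
t 8.2 pos [0.5516 0.3241 0.116 ] a 85.1 tilt [-0.003 -0.002 -1.   ] j [ 0.53  0.56  0.27  1.28 -0.    2.19] F [-0.  -0.  -0.8]
slide [-6.76  0.19  9.02] spin -0.3
0.06172255752381069
236 [[0.604, 0.201, 0.006], [0.593, 0.2, 0.008]]
239 [[0.6, 0.211, 0.008], [0.59, 0.212, 0.011]]
242 [[0.599, 0.217, 0.006], [0.589, 0.216, 0.007]]
245 [[0.596, 0.227, 0.008], [0.572, 0.265, 0.05]]
248 [[0.593, 0.237, 0.01], [0.556, 0.314, 0.094]]
251 [[0.562, 0.322, 0.093], [0.553, 0.321, 0.094]]
254 [[0.56, 0.329, 0.093], [0.552, 0.326, 0.092]]
257 [[0.558, 0.336, 0.094], [0.55, 0.335, 0.095]]
260 [[0.557, 0.341, 0.092], [0.548, 0.34, 0.092]]
263 [[0.557, 0.341, 0.084], [0.549, 0.34, 0.086]]
266 [[0.557, 0.342, 0.078], [0.549, 0.341, 0.079]]
269 [[0.558, 0.342, 0.071], [0.549, 0.341, 0.071]]
```

View pics/s3.png

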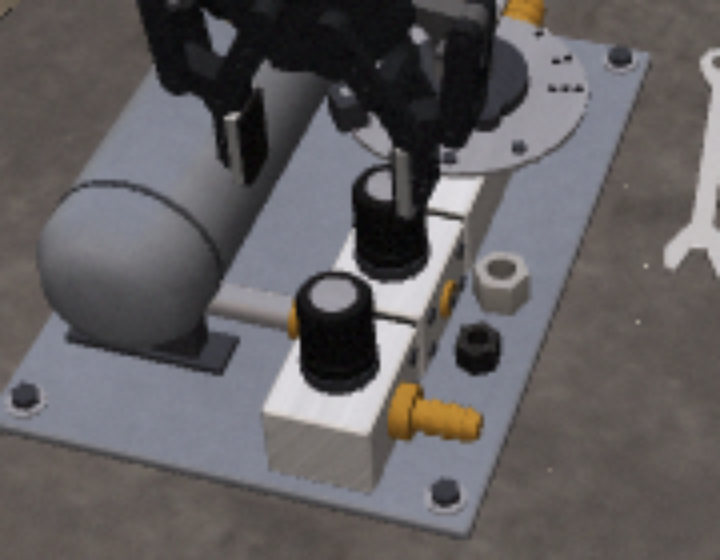

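The hose cap is down, with its top at z≈0.093 at crop (335,295). Next I go over the purge cap at (390,185) and descend with the jaws open along the unit's x.

{"op": "arm_command", "data": {
  "slide": [
    [-4,0.1,0],
    [-6.8,0.2,0],
    [-6.8,0.2,0],
    [-6.8,0.2,3],
    [-6.8,0.2,5]
  ],
  "spin": [0,0,0,0,0]
}}

```text
clock: 8.88
eef_pos: [0.5483, 0.2573, 0.0665]
tool_rot: [0.737, 0.676, -0.0, -0.0]
ft_force: [-0.1, -0.2, -0.6]
grip_width: 0.062
grasp_force: 0.0
```

{"op": "arm_command", "data": {
  "slide": [
    [0,0,1],
    [0,0,2],
    [0,0,3],
    [0,0,3.7],
    [0,0,3.7]
  ],
  "spin": [0,0,0,0,0]
}}

```text
clock: 9.5
eef_pos: [0.5485, 0.2566, 0.0305]
tool_rot: [0.737, 0.676, -0.0, -0.0]
ft_force: [-0.4, -0.0, -0.2]
grip_width: 0.0621
grasp_force: 0.0
```

{"op": "arm_command", "data": {
  "slide": [
    [0,0,0],
    [0,0,0],
    [0,0,0],
    [0,0,0],
    [0,0,0]
  ],
  "spin": [0,0,0,0,0],
  "jaw": 2.5
}}

```text
clock: 10.12
eef_pos: [0.5488, 0.257, 0.0317]
tool_rot: [0.737, 0.676, 0.0, -0.0]
ft_force: [-2.4, -0.2, 5.7]
grip_width: 0.0305
grasp_force: 59.5
```

{"op": "arm_command", "data": {
  "slide": [
    [0,0,-0.4],
    [0,0,-0.8],
    [0,0,-1.2],
    [0,0,-1.6],
    [0,0,-2.0]
  ],
  "spin": [0,0,0,0,0]
}}

```text
clock: 10.75
eef_pos: [0.5486, 0.2569, 0.05]
tool_rot: [0.737, 0.676, -0.0, -0.0]
ft_force: [5.8, 5.3, -26.1]
grip_width: 0.0307
grasp_force: 61.7
```

```bash
python3 to.py; python3 - <<'E'
from h import *
c=cam("side"); cv2.imwrite("pics/s4.png",cv2.resize(c[0]["pixels"][180:320,140:320,::-1],None,fx=4,fy=4))
print(get_obs()["grip_width"])
E
```

```text
t 10.75 pos [0.5486 0.2569 0.05  ] a 85.11 tilt [-0.001  0.    -1.   ] j [0.44 0.55 0.06 1.09 0.   2.09] F [  5.8   5.3 -26.1]
0.030423668158182347
```

View pics/s4.png

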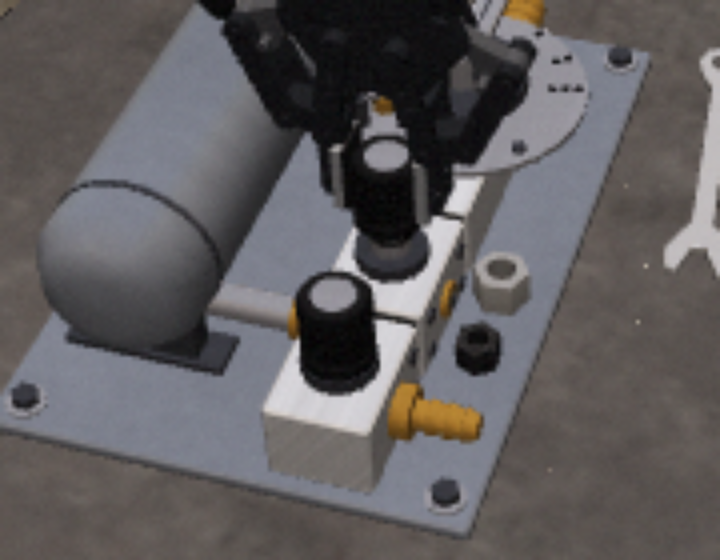

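The purge cap is raised, with its stem visible at (390,240). It sits against its upper stop with 26 N on the wrist. I release it and lift clear.

{"op": "arm_command", "data": {
  "slide": [
    [0,0,0.1],
    [0,0,0.1],
    [0,0,0.1],
    [0,0,0.1],
    [0,0,0.1]
  ],
  "spin": [0,0,0,0,0],
  "jaw": 6.2
}}

```text
clock: 11.42
eef_pos: [0.5489, 0.2568, 0.0503]
tool_rot: [0.737, 0.676, 0.0, 0.0]
ft_force: [-0.4, -0.3, 0.1]
grip_width: 0.0621
grasp_force: 0.0
```

{"op": "arm_command", "data": {
  "slide": [
    [0,0,-2],
    [0,0,-5],
    [0,0,-8],
    [0,0,-8],
    [0,0,-8]
  ],
  "spin": [0,0,0,0,0]
}}

```text
clock: 12.05
eef_pos: [0.5484, 0.2566, 0.1294]
tool_rot: [0.737, 0.676, -0.0, -0.0]
ft_force: [-0.3, -0.6, -1.0]
grip_width: 0.0619
grasp_force: 0.0
```

```bash
python3 to.py .5325 .063 .125 85.4; python3 - <<'E'
from h import *
c=cam("side")
for n,z in(("purge_cap_top",.112),("lever_grip",.12)):
    for s in landmark_of(c[0],n)[:2]: print(n,np.round(s["centre"],1),s["confidence"],atz(c,s["centre"],z).round(4),depth(c,s["centre"]).round(4))
E
```

```text
t 12.05 pos [0.5484 0.2566 0.1294] a 85.1 tilt [-0.001 -0.    -1.   ] j [ 0.44  0.49  0.18  1.27 -0.    2.09] F [-0.3 -0.6 -1. ]
slide [-19.42   0.07   0.45] spin -0.3
purge_cap_top [238.5 220.2] 0.8 [0.5434 0.2599 0.112 ] [0.5434 0.2597 0.1118]
```

{"op": "arm_command", "data": {
  "slide": [
    [-5,0,0],
    [-10,0,0],
    [-15,0,0],
    [-19.4,0.1,0],
    [-19.4,0.1,0]
  ],
  "spin": [0,0,0,0,0],
  "jaw": 5.5
}}

```text
clock: 12.82
eef_pos: [0.5323, 0.0606, 0.1292]
tool_rot: [0.738, 0.674, -0.001, -0.0]
ft_force: [0.6, 0.4, 0.6]
grip_width: 0.0551
grasp_force: 0.0
```

{"op": "arm_command", "data": {
  "slide": [
    [0,0,2],
    [0,0,4],
    [0,0,5.5],
    [0,0,6.4],
    [0,0,6.4]
  ],
  "spin": [0,0,0,0,0]
}}

```text
clock: 13.45
eef_pos: [0.5327, 0.0637, 0.0652]
tool_rot: [0.737, 0.676, -0.001, -0.001]
ft_force: [0.1, -0.5, 0.3]
grip_width: 0.055
grasp_force: 0.0
```

```bash
python3 to.py .5325 .063 .065 85.4; python3 - <<'E'
from h import *
c=cam("side"); cv2.imwrite("pics/s5.png",cv2.resize(c[0]["pixels"][110:250,190:370,::-1],None,fx=4,fy=4))
E
```

```text
t 13.45 pos [0.5327 0.0637 0.0652] a 85.13 tilt [-0.002 -0.    -1.   ] j [ 0.12  0.41 -0.12  1.04  0.    1.77] F [ 0.1 -0.5  0.3]
slide [-0.07 -0.01  0.02] spin -0.3
```

View pics/s5.png

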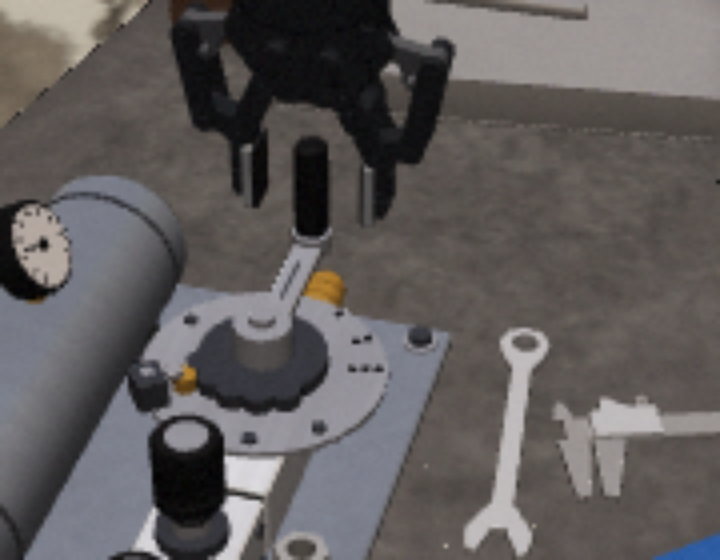

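The grip at (310,185) stands centred between the fingers at (250,175) and (370,190). I close on it.

{"op": "arm_command", "data": {
  "slide": [
    [0,0,0],
    [0,0,0],
    [0,0,0],
    [0,0,0],
    [0,0,0]
  ],
  "spin": [0,0,0,0,0],
  "jaw": 1.0
}}

```text
clock: 14.12
eef_pos: [0.5341, 0.0634, 0.0668]
tool_rot: [0.737, 0.676, 0.001, 0.001]
ft_force: [0.7, -0.7, 4.3]
grip_width: 0.0166
grasp_force: 58.4
```

{"op": "arm_command", "data": {
  "slide": [
    [0.05,-0.9,0],
    [0.2,-1.8,0],
    [0.4,-2.6,0],
    [0.7,-3.5,0],
    [1.1,-4.25,0]
  ],
  "spin": [4.5,9,13,17.5,22]
}}

```text
clock: 14.75
eef_pos: [0.4965, 0.0752, 0.0669]
tool_rot: [0.854, 0.52, 0.002, 0.005]
ft_force: [12.6, -10.8, -3.2]
grip_width: 0.0167
grasp_force: 59.0
```

```bash
cat > lev.py <<'E'
from h import *
import sys
# lever angle from TCP, and slides (from the measured pose) to given lever angles (deg) with radius r
from scipy.spatial.transform import Rotation as Ro
o=get_obs(); R=Ro.from_quat(o["tool_rot"]).as_matrix(); h=np.radians(-4.7); P=np.array([.5402,.1473]) 
d=np.array(o["eef_pos"])[:2]-P; c,s=np.cos(h),np.sin(h); u=np.array([c*d[0]+s*d[1],-s*d[0]+c*d[1]])
print("th",np.degrees(np.arctan2(-u[0],-u[1])).round(1),"r",np.hypot(*u).round(4),"F",np.round(o["ft_force"],1),"j",np.round(o["joint_pos"],2),"w",o["grip_width"],"a",np.degrees(np.arctan2(R[1,0],R[0,0])).round(1))
for g in map(float,sys.argv[1:]):
    t=np.radians(g); v=-.085*np.array([np.sin(t),np.cos(t)]); X=P+[c*v[0]-s*v[1],s*v[0]+c*v[1]]
    print(g,X.round(4),(100*R.T@np.r_[X-o["eef_pos"][:2],0]).round(2))
E
python3 lev.py 40 45 50 55 60 65 70 75 77
```

```text
th 26.5 r 0.0843 F [ 12.6 -10.8  -3.2] j [ 0.16  0.34 -0.23  1.   -0.01  2.2 ] w 0.016706130074432914 a 62.7
40.0 [0.4804 0.0869] [ 0.3  -1.97 -0.02]
45.0 [0.4754 0.0923] [ 0.56 -2.67 -0.03]
50.0 [0.4708 0.0982] [ 0.87 -3.34 -0.04]
55.0 [0.4668 0.1044] [ 1.24 -3.98 -0.04]
60.0 [0.4634 0.111 ] [ 1.66 -4.59 -0.05]
65.0 [0.4605 0.1178] [ 2.14 -5.16 -0.06]
70.0 [0.4582 0.1249] [ 2.66 -5.68 -0.06]
75.0 [0.4566 0.1321] [ 3.23 -6.16 -0.07]
77.0 [0.4561 0.135 ] [ 3.47 -6.34 -0.07]
```

{"op": "arm_command", "data": {
  "slide": [
    [0.1,-0.8,0],
    [0.3,-1.6,0],
    [0.6,-2.4,0],
    [1.1,-3.3,0],
    [1.65,-4.1,0]
  ],
  "spin": [4.5,9,13,17.5,22]
}}

```text
clock: 15.38
eef_pos: [0.465, 0.1062, 0.0666]
tool_rot: [0.938, 0.347, 0.0, 0.006]
ft_force: [5.1, -10.1, 4.9]
grip_width: 0.0164
grasp_force: 59.8
```

```bash
python3 lev.py 60 65 70 75 77 79
```

```text
th 56.7 r 0.0857 F [  5.1 -10.1   4.9] j [ 0.23  0.3  -0.28  0.99 -0.01  2.66] w 0.01642602439667806 a 40.6
60.0 [0.4634 0.111 ] [ 0.18 -0.47 -0.01]
65.0 [0.4605 0.1178] [ 0.41 -1.17 -0.01]
70.0 [0.4582 0.1249] [ 0.7  -1.86 -0.02]
75.0 [0.4566 0.1321] [ 1.04 -2.51 -0.03]
77.0 [0.4561 0.135 ] [ 1.2  -2.76 -0.03]
79.0 [0.4557 0.138 ] [ 1.36 -3.01 -0.04]
```

{"op": "arm_command", "data": {
  "slide": [
    [0.25,-0.7,0],
    [0.5,-1.4,0],
    [0.9,-2.1,0],
    [1.0,-2.3,0],
    [1.0,-2.3,0]
  ],
  "spin": [3,6,9,10,10]
}}

```text
clock: 16.0
eef_pos: [0.4555, 0.1302, 0.0666]
tool_rot: [0.964, 0.266, -0.001, 0.005]
ft_force: [-0.4, -14.4, 9.0]
grip_width: 0.0169
grasp_force: 60.0
```

{"op": "arm_command", "data": {
  "slide": [
    [0,0,0],
    [0,0,0],
    [0,0,0],
    [0,0,0],
    [0,0,0]
  ],
  "spin": [0,0,0,0,0]
}}

```text
clock: 16.62
eef_pos: [0.4555, 0.1302, 0.0666]
tool_rot: [0.964, 0.265, -0.001, 0.005]
ft_force: [1.2, -13.0, 8.7]
grip_width: 0.0168
grasp_force: 60.0
```

```bash
python3 lev.py 75 77; python3 - <<'E'
from h import *
for n in("side",):
    c=cam(n); cv2.imwrite("pics/s6.png",cv2.resize(c[0]["pixels"][130:300,170:370,::-1],None,fx=3.5,fy=3.5))
for nm,z in(("purge_cap_top",.112),("hose_cap_top",.094),("lever_grip",.12),("nut_0",.008),("spanner_0",0),("tape_roll",0)):
    for s in landmark_of(c[0],nm)[:2]: print(nm,round(s["confidence"],2),atz(c,s["centre"],z).round(4),depth(c,s["centre"]).round(4))
E
python3 to.py
```

```text
th 73.9 r 0.0864 F [  1.2 -13.    8.7] j [ 0.29  0.29 -0.29  0.99 -0.01  2.89] w 0.01683628980149258 a 30.8
75.0 [0.4566 0.1321] [ 0.19 -0.11 -0.  ]
77.0 [0.4561 0.135 ] [ 0.3  -0.39 -0.  ]
purge_cap_top 0.83 [0.5487 0.2548 0.112 ] [0.5484 0.2558 0.113 ]
hose_cap_top 0.8 [0.5512 0.3294 0.094 ] [0.5513 0.3291 0.0938]
lever_grip 0.58 [0.4567 0.1398 0.12  ] [0.4559 0.1455 0.1245]
lever_grip 0.38 [0.3558 0.5094 0.12  ] [ 0.3573  0.4297 -0.0012]
nut_0 0.7 [0.5024 0.2748 0.008 ] [0.5002 0.2836 0.018 ]
nut_0 0.52 [0.5043 0.2324 0.008 ] [0.502  0.2426 0.0188]
spanner_0 0.62 [0.42   0.1131 0.    ] [0.4195 0.1191 0.0055]
tape_roll 0.86 [0.3561 0.4265 0.    ] [ 0.3562  0.4235 -0.0046]
tape_roll 0.7 [0.5802 0.01   0.    ] [ 0.5805  0.009  -0.0009]
t 16.975 pos [0.4555 0.1302 0.0666] a 30.79 tilt [ 0.001 -0.01  -1.   ] j [ 0.29  0.29 -0.29  0.99 -0.01  2.89] F [ -0.3 -13.7   7.7]
```

View pics/s6.png

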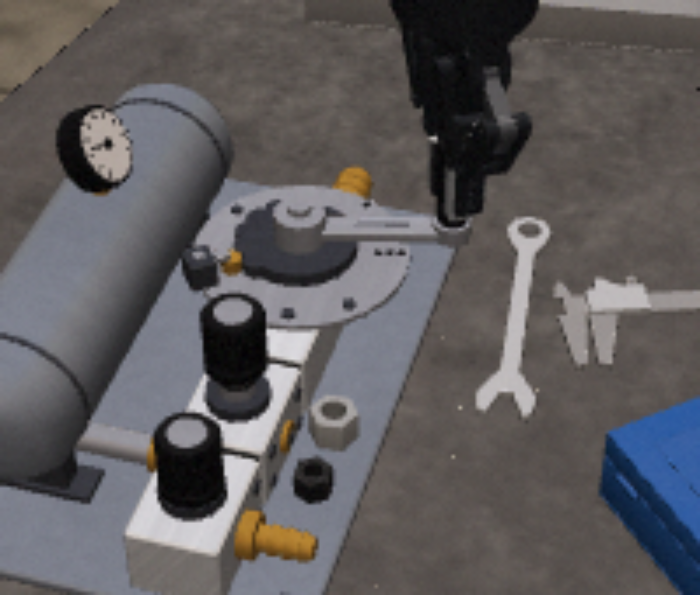

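The caps are set: purge top at z≈0.113, hose at 0.094. The lever arm, ending at (455,235), is near the three dots at (390,252), but 13 N suggests it is still climbing into the notch. I nudge it on.

{"op": "arm_command", "data": {
  "slide": [
    [0.05,-0.1,0],
    [0.1,-0.2,0],
    [0.15,-0.3,0],
    [0.15,-0.3,0],
    [0.15,-0.3,0]
  ],
  "spin": [0,0,0,0,0]
}}

```text
clock: 17.6
eef_pos: [0.4544, 0.1334, 0.0665]
tool_rot: [0.964, 0.266, -0.001, 0.005]
ft_force: [-1.8, -13.1, 10.0]
grip_width: 0.0165
grasp_force: 60.1
```

```bash
python3 lev.py 75 77; python3 - <<'E'
from h import *
c=cam("side"); P=np.array([.5402,.1473]); h=np.radians(-4.7)
def th(X):
    d=X[:2]-P; u=(np.cos(h)*d[0]+np.sin(h)*d[1],-np.sin(h)*d[0]+np.cos(h)*d[1]); return np.degrees(np.arctan2(-u[0],-u[1])).round(1)
# depth cloud of lever arm (z .07-.09, r .035-.08)
p,R,t,K=c; v,u=np.mgrid[:420,:560]; Z=p["range_z"]; X=((np.linalg.inv(K)@np.stack([u*Z,v*Z,Z]).reshape(3,-1)).T-t)@R
r=np.hypot(*(X[:,:2]-P).T); k=(r<.1)&(r>.03)&(X[:,2]>.065)&(X[:,2]<.09)&(X[:,0]<.52)
A=X[k]; print(k.sum(),A[:,2].mean()); 
for lo in(.03,.045,.06,.075): 
    m=(r[k]>lo)&(r[k]<lo+.015); print(lo,m.sum(),A[m].mean(0).round(4) if m.any() else "",th(A[m].mean(0)) if m.any() else "")
for d in((276.3,202.),(281.4,202.),(285,202.)): print("dot",depth(c,d).round(4),th(depth(c,d)))
h2=(r<.02)&(X[:,2]>.092)&(X[:,2]<.1); print("hub",X[h2].mean(0))
cv2.imwrite("pics/s7.png",cv2.resize(p["pixels"][165:225,220:320,::-1],None,fx=7,fy=7,interpolation=cv2.INTER_CUBIC))
E
```

```text
th 76.1 r 0.0869 F [ -1.8 -13.1  10. ] j [ 0.29  0.3  -0.29  0.99 -0.01  2.9 ] w 0.016469540345603228 a 30.8
75.0 [0.4566 0.1321] [0.12 0.22 0.  ]
77.0 [0.4561 0.135 ] [ 0.23 -0.05 -0.  ]
275 0.0804344615355578
0.03 93 [0.5073 0.1518 0.0773] 93.2
0.045 57 [0.4898 0.1459 0.0805] 83.7
0.06 56 [0.4735 0.1402 0.0821] 79.2
0.075 50 [0.4578 0.1433 0.0832] 82.6
dot [0.5003 0.1368 0.0595] 70.6
dot [0.4897 0.1383 0.0626] 75.2
dot [0.4825 0.1383 0.0638] 76.4
hub [0.53958684 0.14985741 0.09451803]
```

View pics/s7.png

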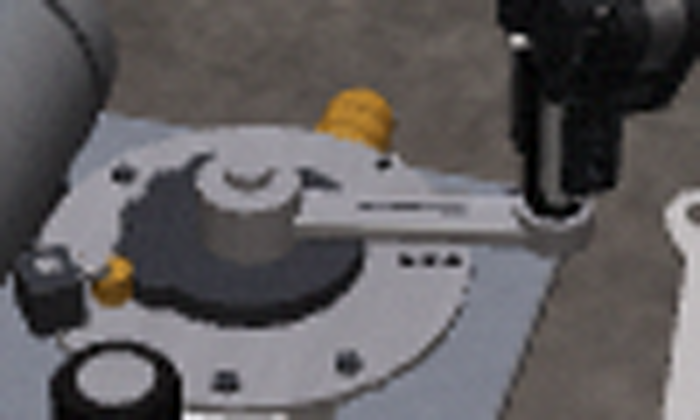

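```bash
python3 - <<'E'
from h import *
c=cam("side"); h=np.radians(-4.5)
hub=atz(c,(255.7,190.7),.097); print("hub",hub.round(4))
def th(X,P):
    d=X[:2]-P[:2]; u=(np.cos(h)*d[0]+np.sin(h)*d[1],-np.sin(h)*d[0]+np.cos(h)*d[1]); return np.degrees(np.arctan2(-u[0],-u[1])).round(1)
for uv in((271.4,194.6),(279,195),(286.4,195.3),(299,195.2)):
    X=depth(c,uv); print(uv,X.round(4),[(z,th(atz(c,uv,z),hub),th(atz(c,uv,z),[.5402,.1473])) for z in(.082,.085,.088)])
a,b=atz(c,(271.4,194.6),.085),atz(c,(286.4,195.3),.085); print("groove dir",th(b,a))
for t in(66,70,75,79): # predicted groove row at cols 271-286
    q=np.radians(t); pts=[]
    for r in(.035,.06,.085):
        v=-r*np.array([np.sin(q),np.cos(q)]); pts.append([.5402+np.cos(h)*v[0]-np.sin(h)*v[1],.1473+np.sin(h)*v[0]+np.cos(h)*v[1],.085])
    print(t,cv2.projectPoints(np.array(pts),c[0]["rvec"],c[0]["tvec"],c[3],None)[0].reshape(-1,2).round(1).tolist())
E
```

```text
hub [0.5371 0.1554 0.097 ]
(271.4, 194.6) [0.508  0.1475 0.0858] [(0.082, np.float64(61.7), np.float64(77.6)), (0.085, np.float64(68.4), np.float64(84.2)), (0.088, np.float64(75.4), np.float64(90.4))]
(279, 195) [0.4936 0.144  0.0844] [(0.082, np.float64(67.1), np.float64(77.9)), (0.085, np.float64(71.7), np.float64(82.4)), (0.088, np.float64(76.4), np.float64(86.8))]
(286.4, 195.3) [0.4799 0.139  0.0819] [(0.082, np.float64(69.6), np.float64(77.8)), (0.085, np.float64(73.1), np.float64(81.2)), (0.088, np.float64(76.6), np.float64(84.6))]
(299, 195.2) [0.4544 0.1445 0.0909] [(0.082, np.float64(70.6), np.float64(76.4)), (0.085, np.float64(73.1), np.float64(78.9)), (0.088, np.float64(75.6), np.float64(81.3))]
groove dir 78.0
66 [[273.0, 191.2], [285.6, 190.1], [298.2, 189.0]]
70 [[273.1, 192.0], [285.9, 191.4], [298.6, 190.9]]
75 [[273.2, 193.0], [286.0, 193.1], [298.8, 193.3]]
79 [[273.1, 193.8], [285.9, 194.5], [298.8, 195.2]]
```

{"op": "arm_command", "data": {
  "slide": [
    [-0.05,0.1,0],
    [-0.05,0.1,0],
    [-0.05,0.1,0],
    [-0.05,0.1,0],
    [-0.05,0.1,0]
  ],
  "spin": [0,0,0,0,0]
}}

```text
clock: 18.32
eef_pos: [0.4545, 0.133, 0.0665]
tool_rot: [0.964, 0.266, -0.001, 0.004]
ft_force: [-1.8, -11.7, 10.0]
grip_width: 0.0167
grasp_force: 59.9
```

```bash
python3 lev.py 75 77
```

```text
th 75.8 r 0.0869 F [ -1.8 -11.7  10. ] j [ 0.29  0.3  -0.29  0.99 -0.01  2.89] w 0.016746122979463717 a 30.9
75.0 [0.4566 0.1321] [0.13 0.18 0.  ]
77.0 [0.4561 0.135 ] [ 0.24 -0.09 -0.  ]
```

{"op": "arm_command", "data": {
  "slide": [
    [-0.05,0.15,0],
    [-0.05,0.15,0],
    [-0.05,0.15,0],
    [-0.05,0.15,0],
    [-0.05,0.15,0]
  ],
  "spin": [0,0,0,0,0]
}}

```text
clock: 18.95
eef_pos: [0.4546, 0.1322, 0.0665]
tool_rot: [0.964, 0.267, -0.001, 0.003]
ft_force: [-2.9, -9.9, 9.9]
grip_width: 0.0165
grasp_force: 59.9
```

```bash
python3 lev.py 75 77
```

```text
th 75.3 r 0.0869 F [-2.9 -9.9  9.9] j [ 0.29  0.3  -0.29  0.99 -0.01  2.89] w 0.016477044685315263 a 30.9
75.0 [0.4566 0.1321] [ 0.17  0.11 -0.  ]
77.0 [0.4561 0.135 ] [ 0.28 -0.17 -0.  ]
```

The lever now sits at about 75.5° in the third notch, with about 10 N holding it stably. Both caps are set, so I hand in.

```bash
python3 -c "
from workcell import *
print(job_done())"
```

```text
the job is handed in; nothing more can be done
None
```

I handed the job in at about 19 s with the hose cap fully down, the purge cap clicked up, and the gripper holding the lever against its spring at about 75°, which I read as the third notch from the arm's pose and the pictures; the verdict was not shown.

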